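Set up the filtration manifold

TASK

Set up the three-place filtration manifold for two samples: stand each amber funnel upright and centred on the support base of its own size, then close each funnel with its own lid, lying flat on the rim, and plug the third, open port with the rubber stopper so that the vacuum will hold. Leave the sample bottle and the glass beaker where they stand, and do not knock a funnel over.

Things in the scene. Friction and masses are not known exactly. Their poses are not given: they have to be found in the camera images.
- funnel_large_center (a point): The large funnel, loose, standing upright on the bench: an amber clear plastic tube, outside diameter 60 mm, wall 3 mm, 90 mm tall, open at both ends, with a foot ring 66 mm in diameter and 10 mm high. About 120 g. This point is on its axis, half-way up (45 mm above its underside); z along its axis, upwards.
- funnel_small_center (a point): The small funnel, loose, standing upright on the bench: an amber clear plastic tube, outside diameter 44 mm, wall 3 mm, 75 mm tall, open at both ends, with a foot ring 50 mm in diameter and 10 mm high. About 70 g. This point is on its axis, half-way up (37 mm above its underside); z along its axis, upwards.
- lid_large_knob (a point): The large funnel's lid, loose, knob up: white round plate 72 mm in diameter, 4 mm thick; under it a spigot 5 mm long, 38 mm wide tapering to 34, that drops into the funnel's 54 mm bore; on top a round knob 14 mm wide, 24 mm tall. About 50 g. This point: centre of the knob, 12 mm above the plate's upper face, 16 mm above its underside, 21 mm above the spigot's end; z up.
- lid_small_knob (a point): The small funnel's lid, loose, knob up: white round plate 54 mm in diameter, 4 mm thick; under it a spigot 5 mm long, 22 mm wide tapering to 18, that drops into the funnel's 38 mm bore; on top a round knob 14 mm wide, 24 mm tall. About 30 g. This point: centre of the knob, 12 mm above the plate's upper face, 16 mm above its underside, 21 mm above the spigot's end; z up.
- stopper_center (a point): The rubber stopper, loose, standing narrow end down: black, 44 mm tall, its lower 26 mm tapering from 36 to 23 mm in diameter downwards, its upper 18 mm a plain cylinder of 36 mm. About 50 g. This point is on its axis, half-way up (22 mm above its underside); z upwards.
- base_large_top (a point): The large funnel's support base, fixed on one of the manifold's three places (which one varies): a flat white disc 72 mm in diameter with a black sealing ring and a grey filter disc in its middle, on a steel stem. This point is the centre of its flat upper face, 111 mm above the bench; the funnel's underside stands here. z up.
- base_small_top (a point): The small funnel's support base, fixed on one of the manifold's three places (which one varies): a flat white disc 56 mm in diameter with a black sealing ring and a grey filter disc in its middle, on a steel stem. This point is the centre of its flat upper face, 111 mm above the bench; the funnel's underside stands here. z up.
- port_mouth (a point): The manifold's open port, fixed on the remaining place: a steel cup, its mouth flared to 46 mm inside (52 mm outside), narrowing over 9 mm to a tapered bore about 32 mm wide. This point: centre of the mouth at its rim, 113 mm above the bench; z up. The stopper wedges in until its centre lies about 4 mm below the rim. The places lie 140 mm apart on a 40 mm tube, 420 mm long, its axis 50 mm up, roughly along y.
- bottle_center (a point): Bystander, loose: clear sample bottle with a green cap, 72 mm in diameter, 170 mm tall. This point is on its axis, half-way up. Leave it where it stands.
- beaker_center (a point): Bystander, loose: empty clear glass beaker without a foot ring, 68 mm in diameter (72 mm at the lip), 90 mm tall. This point is on its axis, half-way up. Leave it where it stands.
There are look-alikes about, which are no part of the job. Leave any green or purple look-alike of the part that bears lid_large_knob alone.

How it is judged:
By the outcome, as a careful person would: the job done as asked, in the order asked, and still so for the second after the job is handed in, with the robot touching nothing.
It also fails if it takes over 112 s, if anything falls off the work surface, if the arm or the gripper's body presses on something with over 40 N, if the wrist force passes 120 N, or if a joint passes its speed limit or range.

ROBOT

A 6-joint arm with a two-finger parallel gripper is mounted at the origin on the work surface. World frame = base frame: x ahead of the robot, y to its left, z up, the work surface at z = 0. Lengths are in mm, angles in degrees, forces in N, time in s.
With the tool pointing down it reaches from about 350 to 1000 mm from the base axis. Payload 7.1 kg.
Tool frame: the origin (TCP) lies on the centre line of the jaws, within the pads' length; the fingertips stand env.tips_ahead ahead of it and the grasp point (between the pads) lies 3 mm ahead of it (env.tips_ahead is the distance from the TCP to the fingertips, in mm); z points along the fingers, y is the direction in which the jaws open and shut (so a half turn about z gives the same grasp; the last joint's range is limited). The gripper opens to 85 mm and grips with 20 to 120 N. Pads are 22 mm wide; open, the fingers measure 114 mm over their backs; the gripper's body (76 mm by 85 mm) begins 54 mm behind the grasp point. The pads swing forward as they close: fully open they stand 13 mm farther back than shut.
Start: joints at [-77.636, 24.242, 93.386, -0, 62.372, -1.089], TCP at [145.425, -607.829, 253.319] pointing down, gripper open.
Joint ranges: [-172.04, 172.04], [-51.8, 120.97], [4.93, 147.93], [-75.15, 255.16], [6.16, 154.13], [-145.62, 145.62]. Speed limits (degrees/s): [136.94, 136.94, 172.46, 180, 180, 180].

INTERFACE

Orientations are given as [roll, pitch, yaw] about the fixed x, y, z axes, in that order (R = Rz(yaw) Ry(pitch) Rx(roll)).
In Python, from bench import env, capture, camera_params, job gives the robot as it stands. The module is installed in compiled form; this text tells all that it offers.
- The arm moves only by the shell command python3 -m creep 'ROWS'. ROWS is JSON, one flat list of numbers, 7 for each row, row after row: the closure in counts, from 0 (fully open) to 255 (shut), then the shift along the tool's x, y, z in mm, then the turn, a rotation vector about the tool's x, y, z in rad. In form: [grip, dx, dy, dz, rx, ry, rz, grip, dx, dy, dz, rx, ry, rz, ...]. A call has 1 to 10 rows; each row is the pose to reach, as a shift and turn from the pose measured when the call began, along the tool's axes at that moment; what a row does not reach only later rows make up. A row lasts 1/8 s, in which the tool goes at most 62.5 mm and 10.7 degrees, less where a joint would pass 70% of its speed; a pose out of reach is approached as far as the arm can. A call with a gripper value outside its range is refused whole. The fingers move at their own pace and stop on an object; the grip force is fixed at half the most. Time passes only in rows, so rows that repeat a pose let the fingers close. It gives the time, the measured TCP pose, the force and the opening at its end, in the units of the state.
- env.read_state(): the state, without advancing time (a new reading comes with each control period).
- capture(name): name is "scene" or "side" or "wrist"; returns the picture (480x640x3 uint8, red, green, blue); there is no depth.
- camera_params(name): a dict with "mtx" (3x3 intrinsics, pixels), "k1" (the pictures are not rectified: a ray, as slopes to the right and down, at radius r is drawn at 1 + k1 r^2 times it, then the intrinsics apply), "extrinsics" (4x4, takes a point from world to camera coordinates). Camera axes: x right, y down, z forward; pixel columns grow to the right and rows downward; lengths in mm; the calibration is good to about 2 mm. A picture is of the moment at which its call begins: read the wrist's pose just before it. camera_params takes no time and is no camera call; for the wrist camera it gives the pose at the moment of the call.
- job.hand_in(): hands the job in, once; it reports no verdict.
The state is a dict: "clock": time; "joint_pos": joint angles; "joint_vel": joint speeds; "tau": joint torques, N m; "tool_pos": TCP position; "ee_rot": TCP orientation; "contact_force": force on the tool from outside, world axes, zero at the start; "torque": the same for the moment, N m; "opening": finger opening in mm.
Only numpy, scipy, OpenCV 4.12 (cv2) and the standard library are available. Lean on these libraries where they do the work, as an engineer would, in place of code of your own. Each camera call takes 0.05 s, during which the arm holds its last target. There are 200 camera calls.

## Working session

There is one attempt and no reset: what is moved stays moved. The work goes in short steps, Python scripts to look and compute and a shell command to move; the robot and the scene stay as the last step left them, time stands still between calls to the robot, and variables do not carry over. Pictures are saved under pics/ and viewed, on a budget of 14 in all, crops included, one or two more only if the job needs it, and the job is handed in when it is done.

```bash
mkdir -p pics
python3 - <<'E'
from bench import env,capture,camera_params
import cv2
print(env.read_state(), env.tips_ahead)
for n in("scene","side"):
    im=capture(n); cv2.imwrite(f"pics/{n}0.png",im[...,::-1]); print(n,camera_params(n))
print(camera_params("wrist"))
E
```

```text
{'clock': 0.0, 'joint_pos': array([-7.76367374e+01,  2.42865745e+01,  9.34316559e+01,  2.38580346e-04,
        6.23707153e+01, -1.08799196e+00]), 'joint_vel': array([ 0.13304483,  0.04886304, -0.00829104,  0.02153387,  0.03943887,
        0.00027832]), 'tau': array([-2.96034332e-04, -5.57386494e+01, -2.81740433e+01, -5.34424123e-05,
        7.41101860e-03,  2.68610904e-05]), 'tool_pos': array([ 145.3102148 , -607.35128246,  252.52076419]), 'ee_rot': array([-1.79911074e+02, -1.90005574e-03,  1.34511423e+01]), 'contact_force': array([0.01956775, 0.24849328, 0.37087448]), 'torque': array([-0.01062089,  0.03365552, -0.04706363]), 'opening': 85.18573196860685} 22.0
scene {'mtx': array([[525.37240766,   0.        , 326.5951892 ],
       [  0.        , 525.37240766, 250.33507225],
       [  0.        ,   0.        ,   1.        ]]), 'k1': -0.08433424236536101, 'extrinsics': array([[-8.42318909e-01,  5.38869998e-01, -1.08619000e-02,
         4.22617064e+02],
       [ 2.82660538e-01,  4.24494108e-01, -8.60178919e-01,
        -3.45918546e+01],
       [-4.58913800e-01, -7.27615199e-01, -5.09876
[... 519 characters left out ...]
97e-01,  8.29593124e-01, -5.46448377e-01,
         9.20360546e+02],
       [ 0.00000000e+00,  0.00000000e+00,  0.00000000e+00,
         1.00000000e+00]])}
{'mtx': array([[431.65650995,   0.        , 320.07159553],
       [  0.        , 431.65650995, 235.81264581],
       [  0.        ,   0.        ,   1.        ]]), 'k1': -0.0541153854013351, 'extrinsics': array([[ 2.31802316e-01, -9.72760123e-01, -2.32996649e-03,
        -6.24888231e+02],
       [-9.29973614e-01, -2.22307877e-01,  2.92793928e-01,
        -3.83762323e+01],
       [-2.85336227e-01, -6.57035034e-02, -9.56172729e-01,
         3.80650526e+02],
       [ 0.00000000e+00,  0.00000000e+00,  0.00000000e+00,
         1.00000000e+00]])}
```

View pics/scene0.png

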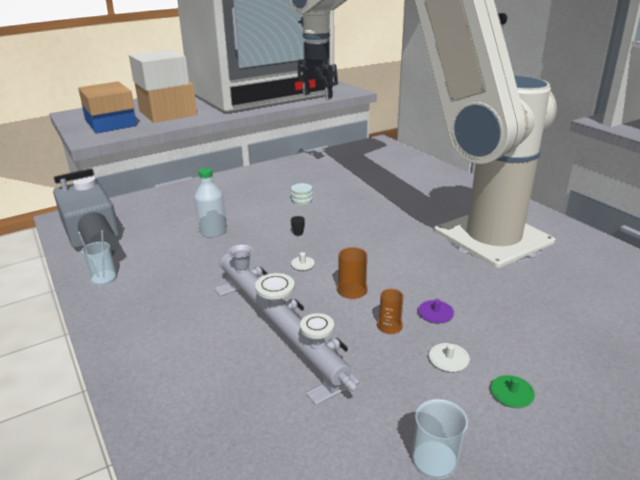

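View pics/side0.png

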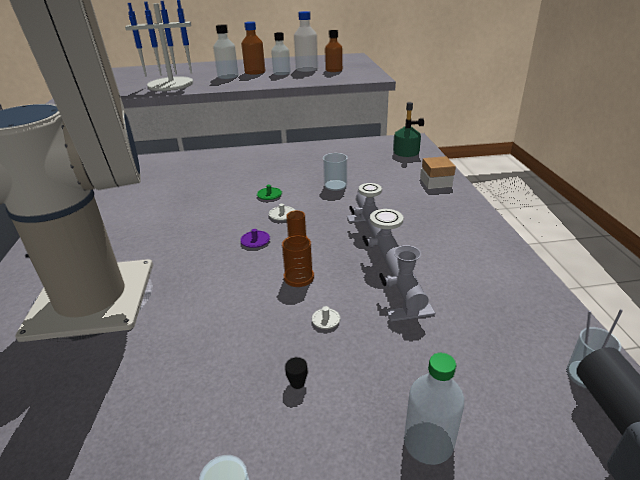

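Both views show all the parts. The scene view has the funnels at (352,273) and (391,311), the white lids at (302,262) and (450,357), and the stopper at (298,226). The bases are at (275,286) and (317,325), with the port at (240,252). I'll enlarge these areas for exact pixels.

```bash
cat > h.py <<'E'
import numpy as np,cv2
from scipy.optimize import least_squares
from bench import camera_params
def proj(P,c):
    p=c["extrinsics"][:3,:3]@np.asarray(P,float)+c["extrinsics"][:3,3]
    s=p[:2]/p[2]; s=s*(1+c["k1"]*(s@s)); return s*c["mtx"][0,0]+c["mtx"][:2,2]
def tri(obs,x0=(500,0,80)):
    "obs: list of (cam dict,(u,v)) -> point, residual px"
    r=least_squares(lambda P:np.concatenate([proj(P,c)-np.array(uv) for c,uv in obs]),x0)
    return r.x,np.abs(r.fun).max()
def atz(c,uv,z):
    r=least_squares(lambda q:proj([q[0],q[1],z],c)-np.array(uv),(500,0)); return np.r_[r.x,z]
E
python3 - <<'E'
import cv2
for n,(x0,y0,x1,y1) in {"scene":(215,205,475,400),"side":(235,175,435,395)}.items():
    im=cv2.imread(f"pics/{n}0.png")[y0:y1,x0:x1]; s=3 if n=="scene" else 2.7
    im=cv2.resize(im,None,fx=s,fy=s,interpolation=cv2.INTER_CUBIC)
    for x in range((x0//20+1)*20,x1,20):
        X=int((x-x0)*s);cv2.line(im,(X,0),(X,6),(0,0,255));cv2.putText(im,str(x),(X-10,17),0,.35,(0,0,255))
    for y in range((y0//20+1)*20,y1,20):
        Y=int((y-y0)*s);cv2.line(im,(0,Y),(6,Y),(0,0,255));cv2.putText(im,str(y),(8,Y+4),0,.35,(0,0,255))
    cv2.imwrite(f"pics/{n}0c.png",im)
E
```

```text
(no output)
```

View pics/scene0c.png

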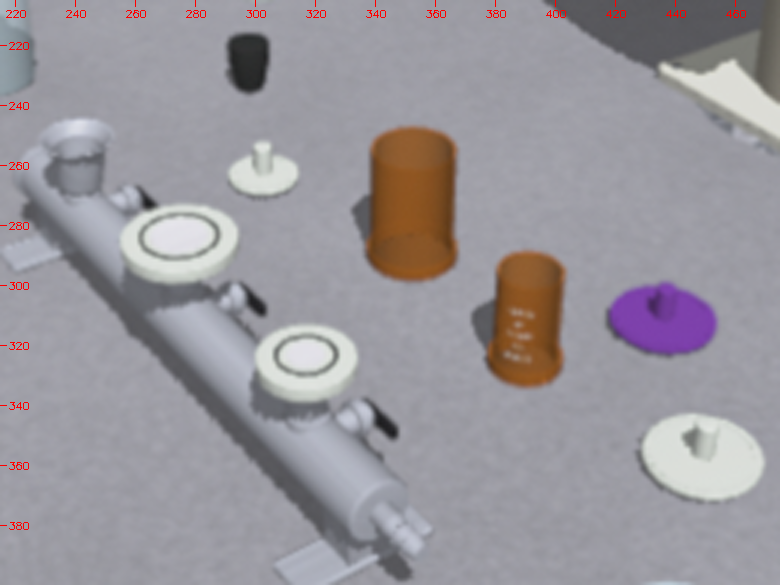

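View pics/side0c.png

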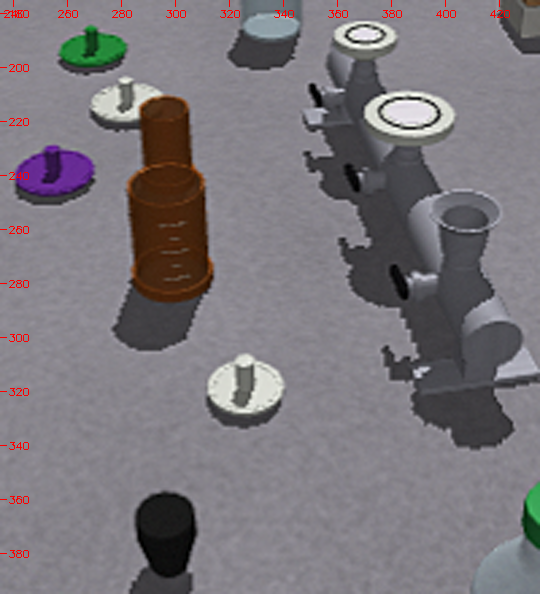

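The crops show the rims, rings and knob tops clearly. I read each one off as a pair of pixels and triangulate.

Run:
```python
from h import *
S,D=camera_params("scene"),camera_params("side")
for n,a,b,z in [("port",(240.5,250.3),(407.4,253.5),113),("baseL",(274.7,283.8),(386.5,216.7),111),("baseS",(317,323.7),(370.4,187.8),111),
 ("funLtop",(352.8,255),(296.5,243.5),90),("funStop",(391.8,295),(296.1,215.7),75),("lidStop",(302.3,253.7),(325.7,308.3),33),
 ("lidLtop",(451,345.8),(281.5,204.8),33),("stopTop",(297.7,219.7),(296.5,364.6),44)]:
    P,r=tri([(S,a),(D,b)]); print(n,P.round(1),round(r,2),"| z known:",z,atz(S,a,z)[:2].round(1),atz(D,b,z)[:2].round(1))
print([ (n,atz(D,p,0).round()) for n,p in [("bottle",(430,445)),("beaker",(335,187))]])
```

```text
port [ 635.7 -114.4  112. ] 0.96 | z known: 113 [ 634.5 -112.2] [ 636.7 -116.4]
baseL [632.3  28.1 110.1] 0.92 | z known: 111 [631.4  29.5] [633.6  25.5]
baseS [628.4 168.8 109.9] 1.16 | z known: 111 [627.7 170.1] [630.3 164.5]
funLtop [435.1  -5.5  87.7] 0.9 | z known: 90 [434.7  -3. ] [436.6 -10.8]
funStop [443.9 134.5  73.2] 1.4 | z known: 75 [442.6 136. ] [446.7 127.4]
lidStop [ 474.1 -149.4   32. ] 0.93 | z known: 33 [ 472.3 -148.1] [ 475.3 -151.4]
lidLtop [414.6 269.5  32. ] 1.2 | z known: 33 [413.4 270.1] [417.4 263.2]
stopTop [ 408.7 -283.9   42.5] 0.98 | z known: 44 [ 407.1 -281.7] [ 409.7 -285.9]
[('bottle', array([ 586., -427.,    0.])), ('beaker', array([581., 403.,   0.]))]
```

Residuals are about 1 px, so these positions are good to roughly 2 mm. Next I'll turn the tool to yaw 0 and move over the middle, so that one wrist picture shows both funnels and the bases.

```bash
python3 -m creep '[0,532,-528,-87,0,0,0.2331, 0,532,-528,-87,0,0,0.2331, 0,532,-528,-87,0,0,0.2331, 0,532,-528,-87,0,0,0.2331, 0,532,-528,-87,0,0,0.2331, 0,532,-528,-87,0,0,0.2331, 0,532,-528,-87,0,0,0.2331, 0,532,-528,-87,0,0,0.2331, 0,532,-528,-87,0,0,0.2331, 0,532,-528,-87,0,0,0.2331]'
```

```text
clock: 1.35
tool_pos: [472.7, -77.9, 325.7]
ee_rot: [-179.9, 0.0, 0.1]
contact_force: [0.7, -1.0, -0.0]
opening: 85.4
```

```bash
python3 -m creep '[0,67,-108,-14,0,0,0, 0,67,-108,-14,0,0,0, 0,67,-108,-14,0,0,0, 0,67,-108,-14,0,0,0, 0,67,-108,-14,0,0,0]'
python3 - <<'E'
from bench import *
import cv2,pickle
s=env.read_state(); c=camera_params("wrist"); im=capture("wrist"); print(s["tool_pos"],s["ee_rot"],s["joint_pos"])
pickle.dump(c,open("w1.pkl","wb")); cv2.imwrite("pics/w1.png",im[...,::-1])
E
```

```text
clock: 1.98
tool_pos: [538.7, 29.1, 339.4]
ee_rot: [-179.9, 0.1, 0.0]
contact_force: [-0.4, -0.8, -0.2]
opening: 84.7
[538.65570359  29.10553396 339.35409821] [-1.79949381e+02  7.49765099e-02  3.42211799e-02] [1.80148280e+00 1.17148815e+01 9.91896762e+01 5.66076493e-02
 6.91688314e+01 9.17471303e+01]
```

View pics/w1.png

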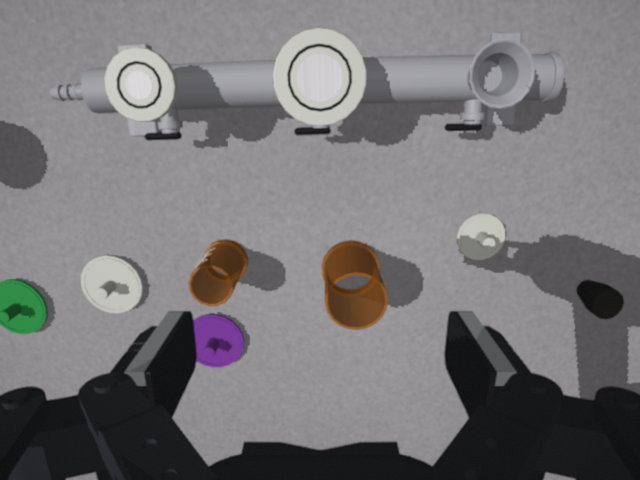

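The wrist picture shows the base rings at (139.5,84) and (319.5,76.5) and the port rim at about (502,73). The funnel tops are at about (212,283) and (356.5,300), with the lid knobs at about (121,289) and (490,240). I'll enlarge it to refine these.

```bash
cat > crop.py <<'E'
import cv2,numpy as np,sys
def sheet(src,boxes,out,s):
    im=cv2.imread(src); rows=[]
    for x0,y0,x1,y1 in boxes:
        c=cv2.resize(im[y0:y1,x0:x1],None,fx=s,fy=s,interpolation=cv2.INTER_CUBIC)
        for x in range((x0//10+1)*10,x1,10):
            X=int((x-x0+.5)*s); cv2.line(c,(X,0),(X,5),(0,0,255)); 
            if x%20==0: cv2.putText(c,str(x),(X-10,15),0,.33,(0,0,255))
        for y in range((y0//10+1)*10,y1,10):
            Y=int((y-y0+.5)*s); cv2.line(c,(0,Y),(5,Y),(0,0,255)); cv2.putText(c,str(y),(7,Y+4),0,.33,(0,0,255))
        rows.append(c)
    w=max(r.shape[1] for r in rows)
    cv2.imwrite(out,np.vstack([cv2.copyMakeBorder(r,0,3,0,w-r.shape[1],cv2.BORDER_CONSTANT) for r in rows]))
E
python3 - <<'E'
import cv2,numpy as np
im=cv2.imread("pics/w1.png")
t=[(75,245,150,325),(180,230,260,315),(315,230,395,335),(450,205,515,270),(465,30,540,115),(100,40,180,125)]
s=3.3;o=[]
from crop import sheet
for i,b in enumerate(t):
    sheet("pics/w1.png",[b],f"/tmp/t{i}.png",s); o.append(cv2.imread(f"/tmp/t{i}.png"))
def hs(l):
    h=max(a.shape[0] for a in l); return np.hstack([cv2.copyMakeBorder(a,0,h-a.shape[0],0,2,0) for a in l])
a,b=hs(o[:3]),hs(o[3:]); w=max(a.shape[1],b.shape[1])
m=np.vstack([cv2.copyMakeBorder(x,0,0,0,w-x.shape[1],0) for x in(a,b)]); print(m.shape); cv2.imwrite("pics/w1c.png",m[:640])
E
```

```text
(632, 782, 3)
```

View pics/w1c.png

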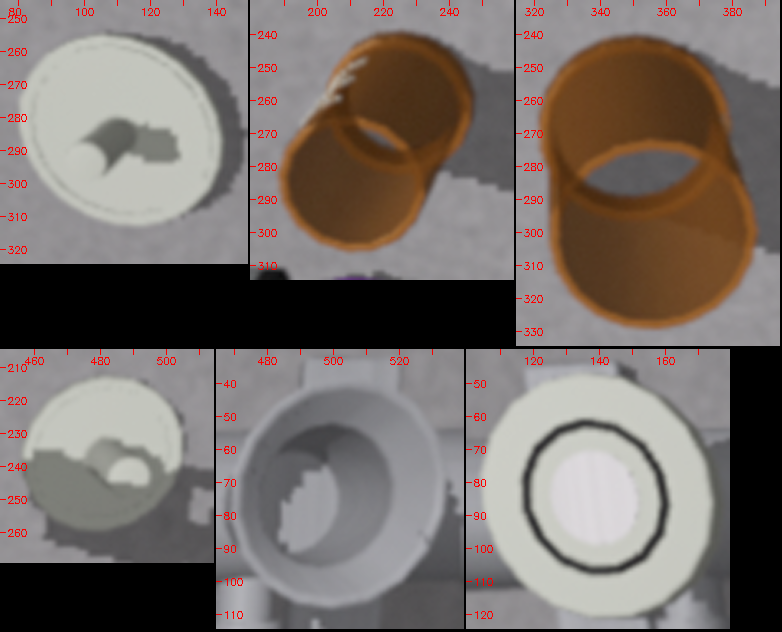

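Run:
```python
from h import *; import pickle
W=pickle.load(open("w1.pkl","rb")); S,D=camera_params("scene"),camera_params("side")
for n,a,b,w,z in [("port",(240.5,250.3),(407.4,253.5),(501.9,74.2),113),("baseL",(274.7,283.8),(386.5,216.7),(320,76.5),111),("baseS",(317,323.7),(370.4,187.8),(138.7,84.2),111),
 ("funLtop",(352.8,255),(296.5,243.5),(355.7,300.1),90),("funStop",(391.8,295),(296.1,215.7),(210.9,285.1),75),("lidStop",(302.3,253.7),(325.7,308.3),(488.6,241.8),33),
 ("lidLtop",(451,345.8),(281.5,204.8),(100.9,293),33),("stopTop",(297.7,219.7),(296.5,364.6),None,44)]:
    o=[(S,a),(D,b)]+([(W,w)] if w else []); P,r=tri(o)
    print(n,P.round(1),round(r,2),"| S,D,W at z:",*[atz(c,uv,z)[:2].round(1) for c,uv in o])
```

```text
port [ 636.1 -111.9  111.3] 1.07 | S,D,W at z: [ 634.5 -112.2] [ 636.7 -116.4] [ 636.  -110.9]
baseL [633.2  28.5 110.3] 1.1 | S,D,W at z: [631.4  29.5] [633.6  25.5] [633.3  28.5]
baseS [628.8 169.6 110.3] 1.06 | S,D,W at z: [627.7 170.1] [630.3 164.5] [628.8 169.3]
funLtop [434.9  -5.3  87.8] 0.99 | S,D,W at z: [434.7  -3. ] [436.6 -10.8] [435.8  -5. ]
funStop [443.9 135.1  73.5] 1.46 | S,D,W at z: [442.6 136. ] [446.7 127.4] [444.4 134.8]
lidStop [ 474.5 -148.7   31.6] 0.94 | S,D,W at z: [ 472.3 -148.1] [ 475.3 -151.4] [ 475.2 -148. ]
lidLtop [415.2 270.   32.1] 0.97 | S,D,W at z: [413.4 270.1] [417.4 263.2] [415.8 269.5]
stopTop [ 408.7 -283.9   42.5] 0.98 | S,D,W at z: [ 407.1 -281.7] [ 409.7 -285.9]
```

The three views agree. I'll use the wrist values: baseL (633,29), baseS (629,169), port (636,-111). Next is gripping the large funnel.

```bash
python3 -m creep '[0,-103,34,180,0,0,0, 0,-103,34,180,0,0,0, 0,-103,34,180,0,0,0, 0,-103,34,180,0,0,0, 0,-103,34,180,0,0,0, 0,-103,34,220,0,0,0, 0,-103,34,266,0,0,0, 0,-103,34,266,0,0,0, 0,-103,34,266,0,0,0]'
```

```text
clock: 3.15
tool_pos: [437.0, -5.0, 75.1]
ee_rot: [-179.9, -0.1, -0.0]
contact_force: [-0.0, 0.1, 0.3]
opening: 85.4
```

```bash
python3 -m creep '[150,0,0,0,0,0,0, 255,0,0,0,0,0,0, 255,0,0,0,0,0,0, 255,0,0,0,0,0,0, 255,0,0,0,0,0,0, 255,0,0,0,0,0,0]'; python3 -c "
from bench import *;print(env.tips_ahead,env.read_state())"
```

```text
clock: 3.9
tool_pos: [438.8, -5.0, 77.4]
ee_rot: [-180.0, -0.3, 0.0]
contact_force: [-1.8, 0.6, 16.2]
opening: 57.8
22.0 {'clock': 3.9, 'joint_pos': array([-2.23587276e+00,  2.71800514e+01,  1.22259786e+02,  9.68798696e-02,
        3.02332025e+01,  8.76667277e+01]), 'joint_vel': array([-0.09514481,  0.1027727 , -0.02405694, -0.02863327,  0.05000606,
       -0.0832246 ]), 'tau': array([ -0.42403179, -36.95491791, -11.30655706,   0.12396353,
        -0.5683174 ,   0.04956931]), 'tool_pos': array([438.75835021,  -4.98372824,  77.3749425 ]), 'ee_rot': array([-1.79964092e+02, -3.28658936e-01,  1.37331407e-02]), 'contact_force': array([-1.82568961,  0.57806041, 16.17328792]), 'torque': array([-0.25475105,  0.37708515,  0.10628658]), 'opening': 57.78272904978844}
```

```bash
python3 -m creep '[255,0,0,-30,0,0,0, 255,0,0,-75,0,0,0, 255,0,0,-130,0,0,0, 255,0,0,-145,0,0,0, 255,0,0,-145,0,0,0, 255,0,0,-145,0,0,0]'
python3 - <<'E'
from bench import *
import cv2,pickle
print(env.read_state()["tool_pos"],env.read_state()["ee_rot"]); c=camera_params("wrist"); im=capture("wrist")
pickle.dump(c,open("w2.pkl","wb")); cv2.imwrite("pics/w2.png",im[...,::-1])
E
```

```text
clock: 4.65
tool_pos: [437.3, -5.0, 222.0]
ee_rot: [-180.0, -0.3, 0.0]
contact_force: [-0.5, 0.7, -1.6]
opening: 57.7
[437.28615889  -5.02493175 221.97157222] [-1.79963694e+02 -2.89603438e-01  2.12569361e-02]
```

View pics/w2.png

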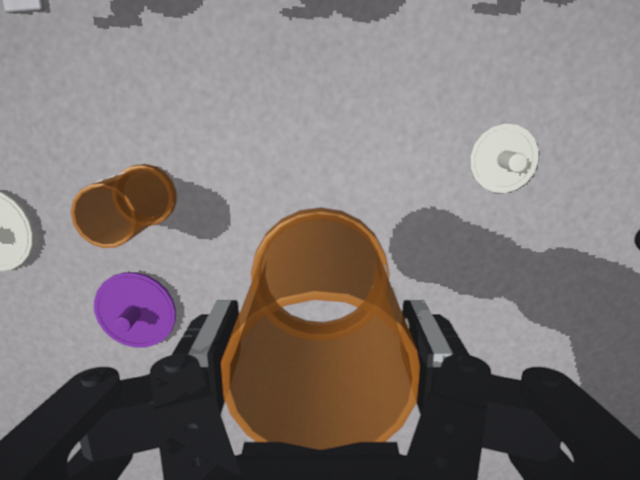

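The large funnel is held. Its rim's far edge is at row 291 (spanning x 221–419), and the foot's far edge is at row 209 (x 251–389). From these I compute how it sits in the hand.

Run:
```python
from h import *; import pickle
W=pickle.load(open("w2.pkl","rb"))
for z in (232,234.6): print(z,"rim centre x",atz(W,(320.5,291.5),z)[:2]-[30,0], "sides", atz(W,(221.5,368),z)[:2],atz(W,(419,368),z)[:2])
for z in (142,144.6):print("foot centre x",atz(W,(320.5,209.5),z+10)[:2]-[33,0],atz(W,(320.5,209.5),z)[:2]-[33,0])
S=atz(W,(103.5,215),75);print("funS",S)
print("lidS top",atz(W,(517.5,162),33))
```

```text
232 rim centre x [431.25857719  -6.2520035 ] sides [436.19531855  23.44390867] [436.23026184 -35.75944928]
234.6 rim centre x [432.4220224   -6.25436988] sides [437.94325415  22.74901563] [437.97738254 -35.07368414]
foot centre x [433.01943658  -6.1902222 ] [430.66273723  -6.18169677]
foot centre x [433.63217841  -6.19243881] [431.27547906  -6.18391339]
funS [444.4732348  134.90345918  75.        ]
lidS top [ 473.42285599 -148.5224033    33.        ]
```

```bash
python3 -m creep '[255,50,-9,0,0,0,0, 255,105,-18,0,0,0,0, 255,160,-28,0,0,0,0, 255,199,-35,10,0,-0.004,0, 255,199,-35,22,0,-0.004,0, 255,199,-35,22,0,-0.004,0, 255,199,-35,22,0,-0.004,0, 255,199,-35,22,0,-0.004,0]'
python3 - <<'E'
from bench import *
import cv2,pickle
print(env.read_state()["tool_pos"],env.read_state()["ee_rot"]); 
for n in("wrist","scene","side"):
    c=camera_params(n); im=capture(n); pickle.dump(c,open(n[0]+"3.pkl","wb")); cv2.imwrite(f"pics/{n}3.png",im[...,::-1])
a=cv2.imread("pics/wrist3.png")
def cr(n,x0,y0,x1,y1,s): return cv2.resize(cv2.imread(f"pics/{n}3.png")[y0:y1,x0:x1],None,fx=s,fy=s,interpolation=cv2.INTER_CUBIC)
import numpy as np
A=cr("scene",210,200,340,340,3); B=cr("side",330,130,460,270,3)
cv2.imwrite("pics/ss3.png",np.hstack([A,B]))
E
```

```text
clock: 5.7
tool_pos: [635.8, 29.9, 201.0]
ee_rot: [-180.0, -0.0, 0.0]
contact_force: [-0.1, -0.0, -1.1]
opening: 57.4
[635.77427765  29.86556201 201.00510897] [-1.79960093e+02 -3.12923532e-02  5.08608578e-03]
```

View pics/ss3.png

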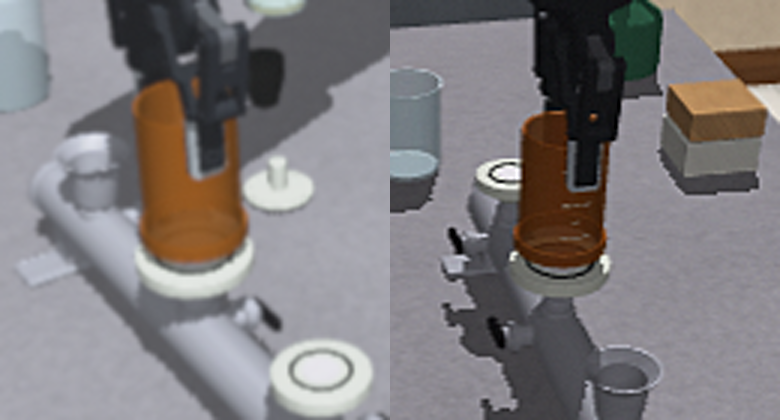

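Both views show the foot centred over the large base, with foot and base centres within 1 px, and about 12 mm of gap. I'll lower it.

```bash
python3 -m creep '[255,0,0,6,0,0,0, 255,0,0,11,0,0,0, 255,0,0,13,0,0,0, 255,0,0,14,0,0,0, 255,0,0,14,0,0,0]'
```

```text
clock: 6.48
tool_pos: [636.0, 30.0, 188.6]
ee_rot: [-180.0, -0.0, 0.0]
contact_force: [-4.8, -1.2, 11.8]
opening: 57.5
```

```bash
python3 -m creep '[150,0,0,-1,0,0,0, 0,0,0,-1,0,0,0, 0,0,0,-1,0,0,0, 0,0,0,-1,0,0,0, 0,0,0,-40,0,0,0, 0,0,0,-90,0,0,0, 0,0,0,-140,0,0,0, 0,0,0,-140,0,0,0]'
python3 - <<'E'
from bench import *
import cv2,pickle
print(env.read_state()["tool_pos"],env.read_state()["ee_rot"]); c=camera_params("wrist"); im=capture("wrist")
pickle.dump(c,open("w4.pkl","wb")); cv2.imwrite("pics/w4.png",im[...,::-1])
E
```

```text
clock: 7.48
tool_pos: [638.2, 29.9, 333.6]
ee_rot: [-180.0, -0.6, 0.0]
contact_force: [0.6, 0.9, -0.4]
opening: 85.4
[638.16501902  29.93232032 333.59053485] [-1.79950166e+02 -5.56062547e-01  1.23085557e-02]
```

View pics/w4.png

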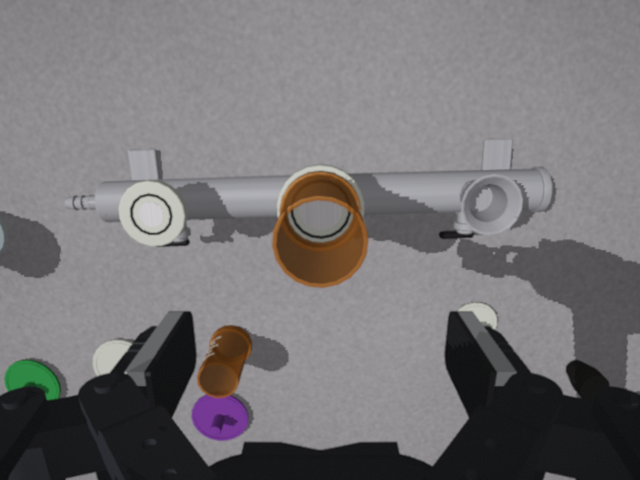

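Run:
```python
from h import *; import pickle
W=pickle.load(open("w4.pkl","rb"))
for n,u,z in[("rim",(320.3,241.3),201),("baseS",(151.7,214),111),("port",(491.5,205),113),("foot far",(320.5,172.5),121),("foot far bottom",(320.5,172),111),("base far",(320.5,166.3),111),("base left",(277.3,205),111),("base right",(363.8,205),111),("funS",(219,375),75)]: print(n,atz(W,u,z).round(1))
```

```text
rim [632.6  29.  201. ]
baseS [628.4 168.6 111. ]
port [ 636.4 -110.7  113. ]
foot far [663.7  28.9 121. ]
foot far bottom [662.7  29.  111. ]
base far [667.2  29.  111. ]
base left [635.8  64.2 111. ]
base right [635.7  -6.3 111. ]
funS [449.9 133.3  75. ]
```

The large funnel stands centred: rim at (632.6,29.0) against base at (632.8,29). Now the small funnel.

```bash
python3 -m creep '[0,-50,-27,0,0,-0.0097,0, 0,-100,-54,30,0,-0.0097,0, 0,-150,-80,70,0,-0.0097,0, 0,-196,-105,120,0,-0.0097,0, 0,-196,-105,170,0,-0.0097,0, 0,-197,-105,190,0,-0.0097,0, 0,-197,-105,230,0,-0.0097,0, 0,-197,-105,268,0,-0.0097,0, 0,-197,-105,270,0,-0.0097,0, 0,-197,-105,270,0,-0.0097,0]'
```

```text
clock: 8.78
tool_pos: [440.8, 135.0, 59.9]
ee_rot: [-180.0, 0.3, 0.0]
contact_force: [0.0, 0.3, 0.8]
opening: 85.3
```

```bash
python3 -m creep '[150,0,0,0,0,0,0, 255,0,0,0,0,0,0, 255,0,0,0,0,0,0, 255,0,0,0,0,0,0, 255,0,0,0,0,0,0, 255,0,0,0,0,0,0]'
```

```text
clock: 9.52
tool_pos: [441.6, 135.1, 61.2]
ee_rot: [-179.9, 0.2, 0.0]
contact_force: [-1.9, -0.2, 10.0]
opening: 42.9
```

```bash
python3 -m creep '[255,0,0,-30,0,0,0, 255,0,0,-75,0,0,0, 255,0,0,-130,0,0,0, 255,0,0,-145,0,0,0, 255,0,0,-145,0,0,0, 255,0,0,-145,0,0,0]'
python3 - <<'E'
from bench import *
import cv2,pickle
print(env.read_state()["tool_pos"],env.read_state()["ee_rot"]); c=camera_params("wrist"); im=capture("wrist")
pickle.dump(c,open("w5.pkl","wb")); cv2.imwrite("pics/w5.png",im[...,::-1])
E
```

```text
clock: 10.28
tool_pos: [441.1, 134.7, 204.8]
ee_rot: [-180.0, 0.3, 0.0]
contact_force: [-0.8, -0.6, -0.9]
opening: 43.1
[441.082474   134.6897057  204.77962057] [-1.79985365e+02  3.48406860e-01  1.04203587e-02]
```

View pics/w5.png

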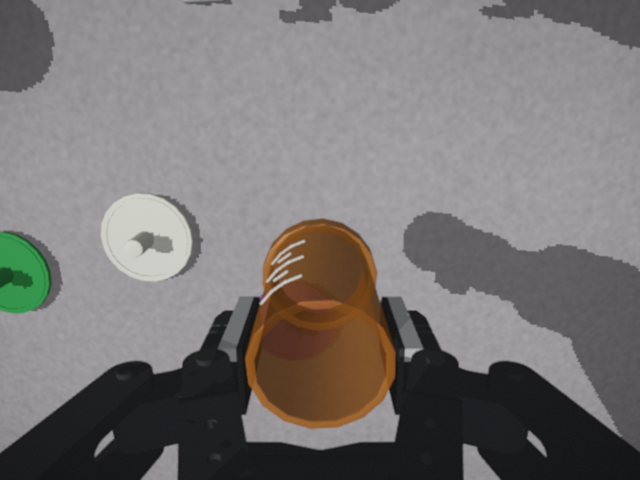

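The small funnel is held upright. Its rim spans x 246–395 and rows 302–427, and the foot's far edge is at row 219.

Run:
```python
from h import *; import pickle
W=pickle.load(open("w5.pkl","rb"))
for z in (216.5,218.6):
  f=lambda q:np.array([proj([q[0]+22*np.cos(t),q[1]+22*np.sin(t),z],W) for t in np.linspace(0,6.28,73)])
  r=least_squares(lambda q:np.r_[f(q)[:,0].min()-246,f(q)[:,0].max()-395,f(q)[:,1].min()-302,f(q)[:,1].max()-427],(441,134)); print(z,r.x,r.fun.round(1))
print("foot centre x", atz(W,(320,219.3),145+9)-[25,0,0])
print("lidL top",atz(W,(131,250),33))
```

```text
216.5 [441.2338763  133.51139152] [-0.2  0.2 -1.2  1.6]
218.6 [442.54627149 133.51040025] [-1.7  1.7 -2.2  3. ]
foot centre x [444.69731062 133.72695344 154.        ]
lidL top [413.92724626 271.08869004  33.        ]
```

```bash
python3 -m creep '[255,50,-9,0,0,0,0, 255,105,-18,0,0,0,0, 255,150,-28,0,0,0.003,0, 255,185,-35,10,0,0.006,0, 255,185,-35,19,0,0.006,0, 255,185,-35,19,0,0.006,0, 255,185,-35,19,0,0.006,0, 255,185,-35,19,0,0.006,0]'
python3 - <<'E'
from bench import *
import cv2,numpy as np
print(env.read_state()["tool_pos"],env.read_state()["ee_rot"]); 
for n in("scene","side"): cv2.imwrite(f"pics/{n}6.png",capture(n)[...,::-1])
def cr(n,x0,y0,x1,y1,s): return cv2.resize(cv2.imread(f"pics/{n}6.png")[y0:y1,x0:x1],None,fx=s,fy=s,interpolation=cv2.INTER_CUBIC)
cv2.imwrite("pics/ss6.png",np.hstack([cr("scene",260,240,380,370,3.3),cr("side",310,100,430,230,3.3)]))
E
```

```text
clock: 11.32
tool_pos: [625.4, 169.7, 184.8]
ee_rot: [-180.0, 0.0, 0.0]
contact_force: [0.9, -0.1, -2.1]
opening: 43.3
[625.41903357 169.69242151 184.78451653] [-1.79990320e+02  2.69489228e-02  1.61414837e-02]
```

View pics/ss6.png

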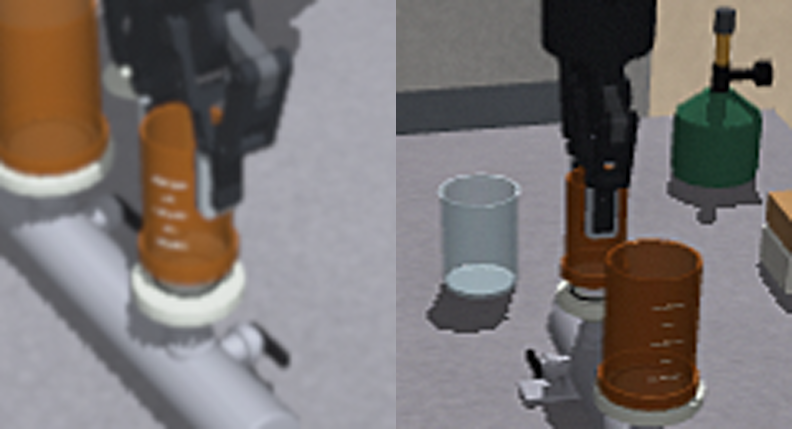

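In the scene view the small foot is centred over its base within 1 px (3.3x crop). I'll lower it, release and back off.

```bash
python3 -m creep '[255,0,0,6,0,0,0, 255,0,0,11,0,0,0, 255,0,0,13,0,0,0, 255,0,0,14,0,0,0, 255,0,0,14,0,0,0]'
```

```text
clock: 12.05
tool_pos: [625.7, 169.8, 172.2]
ee_rot: [-180.0, -0.0, 0.0]
contact_force: [-4.3, -0.3, 9.8]
opening: 42.9
```

```bash
python3 -m creep '[150,0,0,-1,0,0,0, 0,0,0,-1,0,0,0, 0,0,0,-1,0,0,0, 0,0,0,-1,0,0,0, 0,0,0,-40,0,0,0, 0,0,0,-90,0,0,0, 0,0,0,-140,0,0,0, 0,0,0,-140,0,0,0]'
python3 - <<'E'
from bench import *
import cv2,pickle
print(env.read_state()["tool_pos"],env.read_state()["ee_rot"]); c=camera_params("wrist"); im=capture("wrist")
pickle.dump(c,open("w7.pkl","wb")); cv2.imwrite("pics/w7.png",im[...,::-1])
E
```

```text
clock: 13.05
tool_pos: [628.0, 170.3, 317.3]
ee_rot: [-179.9, -0.5, 0.0]
contact_force: [0.6, -0.1, 0.0]
opening: 85.5
[627.96191375 170.28265271 317.27231984] [-1.79867870e+02 -4.99927589e-01  1.92775182e-02]
```

View pics/w7.png

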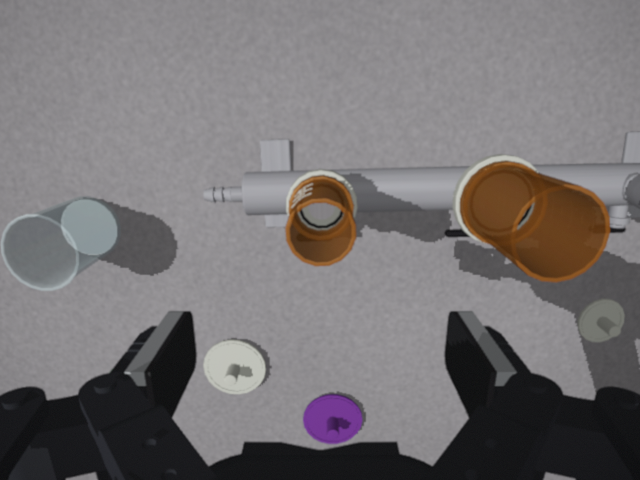

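Run:
```python
from h import *; import pickle
W=pickle.load(open("w7.pkl","rb"))
for n,u,z in[("rimS",(321.2,231.3),186),("baseS far",(321.5,170),111),("baseL rim",(559.5,231),201),("lidL",(231,377.5),33),("lidS",(612,330),33)]: print(n,atz(W,u,z).round(1))
W=pickle.load(open("w5.pkl","rb"));print(atz(W,(131,250),33),atz(W,(131,250),31))
```

```text
rimS [629.1 169.  186. ]
baseS far [656.1 168.9 111. ]
baseL rim [633.7  30.2 201. ]
lidL [418.4 268.2  33. ]
lidS [ 474.8 -145.    33. ]
[413.92724626 271.08869004  33.        ] [413.22729753 272.03006684  31.        ]
```

Small funnel rim is at (629.1,169.0), centred on its base. Now the large lid at (415.5,270), with the jaws half closed.

```bash
python3 -m creep '[165,-50,-24,0,0,-0.0087,0, 165,-105,-48,20,0,-0.0087,0, 165,-160,-75,65,0,-0.0087,0, 165,-215,-100,115,0,-0.0087,0, 165,-215,-100,170,0,-0.0087,0, 165,-215,-100,210,0,-0.0087,0, 165,-215,-100,225,0,-0.0087,0, 165,-215,-100,225,0,-0.0087,0]'
python3 - <<'E'
from bench import *
import cv2,pickle
print(env.read_state()); c=camera_params("wrist"); im=capture("wrist")
pickle.dump(c,open("w8.pkl","wb")); cv2.imwrite("pics/w8.png",im[...,::-1])
E
```

```text
clock: 14.1
tool_pos: [412.2, 269.7, 87.9]
ee_rot: [180.0, 0.4, 0.0]
contact_force: [-0.1, -0.4, -0.2]
opening: 30.2
{'clock': 14.1, 'joint_pos': array([ 31.70493382,  28.95162791, 115.15812607,   0.32729009,
        36.22052696, 121.43153228]), 'joint_vel': array([-0.28452063, -2.78619595, -1.62196013,  0.06844191,  0.60215675,
        0.06656411]), 'tau': array([ 2.71469867e-01, -4.59893990e+01, -1.47327983e+01,  1.64561189e-02,
       -1.10735921e-01, -1.17909771e-03]), 'tool_pos': array([412.21365778, 269.73168955,  87.86411171]), 'ee_rot': array([1.79991249e+02, 3.82250342e-01, 8.77385299e-03]), 'contact_force': array([-0.08271224, -0.432699  , -0.21013844]), 'torque': array([ 0.01204404, -0.02141759,  0.00478896]), 'opening': 30.175426159139537}
```

View pics/w8.png

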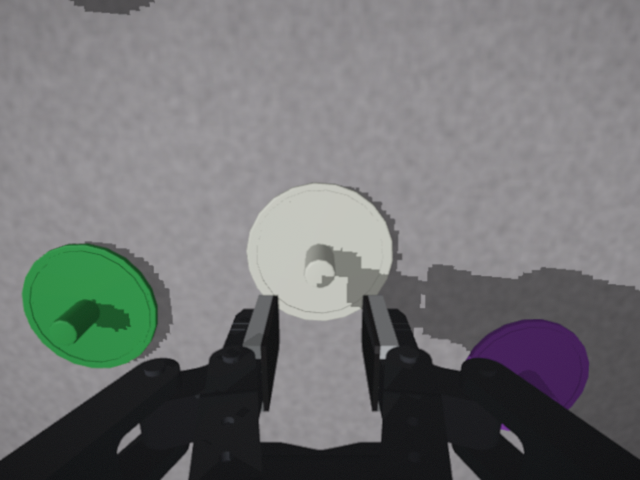

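The knob top is at (320,273), the plate spans x 247–392, and the jaws straddle it.

Run:
```python
from h import *; import pickle
W=pickle.load(open("w8.pkl","rb"))
for n,u,z in[("knob",(320,273.5),33),("knob",(320,273.5),31),("plate far",(320,183.5),9),("pl L",(247,250),9),("pl R",(392,250),9)]: print(n,atz(W,u,z).round(1))
```

```text
knob [415.1 268.8  33. ]
knob [414.3 268.8  31. ]
plate far [450.5 268.8   9. ]
pl L [417.6 304.6   9. ]
pl R [417.6 233.5   9. ]
```

```bash
python3 -m creep '[165,3,1,25,0,0.0067,0, 165,3,1,48,0,0.0067,0, 165,3,1,55,0,0.0067,0, 165,3,1,55,0,0.0067,0, 210,3,1,55,0,0.0067,0, 255,3,1,55,0,0.0067,0, 255,3,1,55,0,0.0067,0, 255,3,1,55,0,0.0067,0, 255,3,1,55,0,0.0067,0, 255,3,1,55,0,0.0067,0]'
```

```text
clock: 15.4
tool_pos: [416.8, 269.8, 35.3]
ee_rot: [-179.9, -0.2, -0.0]
contact_force: [-0.0, -1.1, 6.0]
opening: 11.6
```

```bash
python3 -m creep '[255,0,0,-30,0,0,0, 255,0,0,-80,0,0,0, 255,0,0,-135,0,0,0, 255,0,0,-190,0,0,0, 255,45,50,-225,0,-0.003,0, 255,90,100,-225,0,-0.003,0, 255,130,145,-225,0,-0.003,0, 255,170,190,-225,0,-0.003,0, 255,200,222,-225,0,-0.003,0, 255,219,240,-225,0,-0.003,0]'
```

```text
clock: 16.65
tool_pos: [636.3, 26.6, 261.4]
ee_rot: [-179.9, -0.2, -0.1]
contact_force: [-0.7, 1.4, -0.5]
opening: 11.2
```

```bash
python3 -m creep '[255,0,0,0,0,0,0]'
python3 - <<'E'
from bench import *
import cv2,pickle,numpy as np
print(env.read_state()["tool_pos"],env.read_state()["ee_rot"]); c=camera_params("wrist"); im=capture("wrist")
pickle.dump(c,open("w9.pkl","wb")); w=im[150:470,130:510,::-1]; s=capture("scene")[130:330,190:400,::-1]
cv2.imwrite("pics/scene9.png",s)
h=480; cv2.imwrite("pics/w9.png",np.hstack([cv2.resize(w,(380,320)),cv2.resize(s,(336,320))]))
E
```

```text
clock: 16.77
tool_pos: [637.0, 25.2, 261.6]
ee_rot: [-179.9, -0.2, -0.3]
contact_force: [-0.4, 1.0, -0.3]
opening: 11.8
[637.03164669  25.17416816 261.6474208 ] [-179.87738669   -0.18542456   -0.27208151]
```

View pics/w9.png

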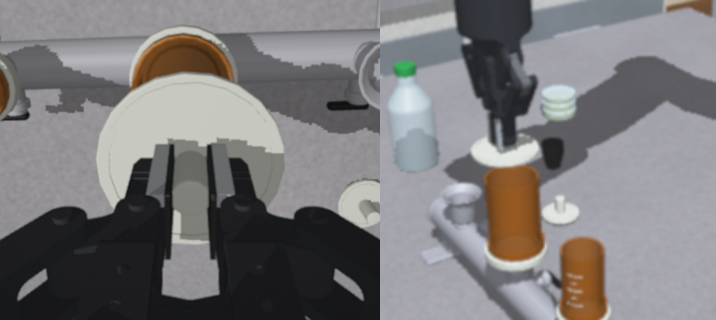

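The lid is held over the large funnel. The plate spans x 227–414 in full-frame pixels, with its far edge at row 223.

Run:
```python
from h import *; import pickle
from bench import env; print(env.read_state()["tool_pos"],env.read_state()["ee_rot"])
W=pickle.load(open("w9.pkl","rb"))
for z in(233,235.3): print(atz(W,(320.5,222.8),z)-[36,0,0],atz(W,(227,305),z),atz(W,(414,305),z))
print("funnel foot/base far",atz(W,(314,176.5),111)-[36,0,0])
```

```text
[635.73315098  26.64506146 261.55637241] [-1.79866409e+02 -1.27511373e-01 -1.71243481e-01]
[634.55009429  23.84217485 233.        ] [638.09263452  59.87902073 233.        ] [637.80239007 -11.79726765 233.        ]
[635.17186663  23.833707   235.3       ] [639.21199376  59.31809245 235.3       ] [638.92619888 -11.25936745 235.3       ]
funnel foot/base far [631.93454674  28.24352061 111.        ]
```

```bash
python3 -m creep '[255,-0.6,-3.7,0,0.0023,-0.002,-0.003, 255,-0.6,-3.7,0,0.0023,-0.002,-0.003, 255,-0.6,-3.7,10,0.0023,-0.002,-0.003, 255,-0.6,-3.7,20,0.0023,-0.002,-0.003, 255,-0.6,-3.7,23,0.0023,-0.002,-0.003, 255,-0.6,-3.7,23,0.0023,-0.002,-0.003, 255,-0.6,-3.7,23,0.0023,-0.002,-0.003]'
```

```text
clock: 17.75
tool_pos: [635.4, 30.4, 238.7]
ee_rot: [-179.7, -0.0, -0.0]
contact_force: [0.9, 0.2, -0.1]
opening: 11.8
```

```bash
python3 -m creep '[255,0,0,3,-0.005,0,0, 255,0,0,6,-0.005,0,0, 255,0,0,8,-0.005,0,0, 255,0,0,8,-0.005,0,0, 255,0,0,8,-0.005,0,0]'
```

```text
clock: 18.38
tool_pos: [635.6, 30.4, 231.4]
ee_rot: [180.0, -0.1, -0.0]
contact_force: [-2.3, 0.8, 4.8]
opening: 11.5
```

```bash
python3 -m creep '[220,0,0,0,0,0,0, 165,0,0,0,0,0,0, 165,0,0,0,0,0,0, 165,0,0,0,0,0,0, 165,0,0,-30,0,0,0, 165,0,0,-60,0,0,0, 165,0,0,-80,0,0,0, 165,0,0,-80,0,0,0]'
python3 - <<'E'
from bench import *
import cv2,pickle,numpy as np
print(env.read_state()["tool_pos"],env.read_state()["ee_rot"]); c=camera_params("wrist"); im=capture("wrist")
pickle.dump(c,open("w10.pkl","wb")); w=im[130:450,80:560,::-1]; s=capture("scene")[170:330,210:370,::-1]
cv2.imwrite("pics/w10.png",np.hstack([w,cv2.resize(s,(320,320))]))
E
```

```text
clock: 19.38
tool_pos: [636.3, 30.5, 313.1]
ee_rot: [180.0, -0.3, -0.0]
contact_force: [-0.0, -0.1, -0.3]
opening: 30.2
[636.34661531  30.47226267 313.05496218] [ 1.79986721e+02 -2.72761001e-01 -1.54444731e-03]
```

View pics/w10.png

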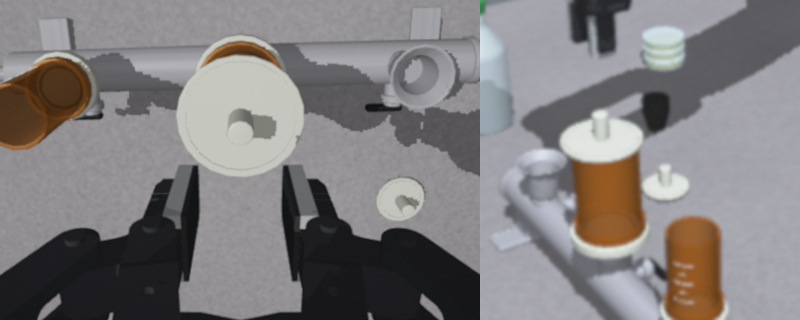

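The large lid lies flat and centred on the large funnel in both views. I've viewed 15 pictures, one over budget, so from here I'll measure with code. Next is the small lid.

Run:
```python
from h import *; import pickle
W=pickle.load(open("w10.pkl","rb"))
print("lidS knob",atz(W,(487.8,339.8),33),atz(W,(487.8,339.8),31.5),"lidS plate",atz(W,(480.5,328.5),9))
print("lidL knob",atz(W,(320.3,261),229), "plate far",atz(W,(320.3,186),205)-[36,0,0])
```

```text
lidS knob [ 473.99804875 -148.08339972   33.        ] [ 473.11553292 -148.74566033   31.5       ] lidS plate [ 474.23750903 -148.68287292    9.        ]
lidL knob [635.01133486  29.34504113 229.        ] plate far [633.04581158  29.32666926 205.        ]
```

```bash
python3 -m creep '[165,-42,45,0,0,-0.0047,0, 165,-83,90,20,0,-0.0047,0, 165,-123,135,60,0,-0.0047,0, 165,-163,178,110,0,-0.0047,0, 165,-163,178,160,0,-0.0047,0, 165,-163,178,205,0,-0.0047,0, 165,-163,178,222,0,-0.0047,0, 165,-163,178,222,0,-0.0047,0, 165,-163,178,222,0,-0.0047,0]'
python3 - <<'E'
from bench import *; from h import *
import pickle
print(env.read_state()["tool_pos"],env.read_state()["ee_rot"]); c=camera_params("wrist"); im=capture("wrist"); cv2.imwrite("pics/w11.png",im[...,::-1])
i=im.astype(int); m=((i.min(2)>165)&(np.ptp(i,axis=2)<40)).astype(np.uint8)
n,l,s,ce=cv2.connectedComponentsWithStats(m)
for k in range(1,n):
    if s[k,4]>150: print(s[k],ce[k].round(1))
print("proj plate edges if at (474.2,-148.4):",[proj([474.2+27*a,-148.4+27*b,9],c).round(1) for a,b in((1,0),(0,1),(0,-1),(-1,0))],"knob",proj([474.2,-148.4,33],c))
E
```

```text
clock: 20.6
tool_pos: [473.5, -147.7, 89.9]
ee_rot: [179.9, 0.1, 0.0]
contact_force: [0.3, -0.1, 0.2]
opening: 30.1
[ 473.52369868 -147.73626642   89.93695396] [1.79936790e+02 1.09350131e-01 3.13529670e-02]
[ 266  209  108  100 6717] [314.6 255.4]
proj plate edges if at (474.2,-148.4): [array([319.2, 205.3]), array([265. , 258.3]), array([373.5, 258.3]), array([319.3, 307.4])] knob [319.15183913 276.88909931]
```

```bash
python3 -m creep '[165,0,0.5,25,0,0,0, 165,0,0.5,48,0,0,0, 165,0,0.5,57,0,0,0, 165,0,0.5,57,0,0,0, 210,0,0.5,57,0,0,0, 255,0,0.5,57,0,0,0, 255,0,0.5,57,0,0,0, 255,0,0.5,57,0,0,0, 255,0,0.5,57,0,0,0, 255,0,0.5,57,0,0,0]'
```

```text
clock: 21.9
tool_pos: [474.3, -148.6, 34.3]
ee_rot: [179.9, -0.0, 0.0]
contact_force: [-0.6, 1.0, 5.8]
opening: 11.7
```

```bash
python3 -m creep '[255,0,0,-30,0,0,0, 255,0,0,-80,0,0,0, 255,0,0,-135,0,0,0, 255,0,0,-190,0,0,0, 255,0,0,-250,0,0,0, 255,0,0,-255,0,0,0, 255,0,0,-255,0,0,0, 255,0,0,-255,0,0,0]'
```

```text
clock: 22.9
tool_pos: [473.2, -147.8, 287.8]
ee_rot: [179.9, 0.1, 0.0]
contact_force: [-0.2, -0.4, 0.4]
opening: 12.1
```

```bash
python3 -m creep '[255,20,-45,0,0,0,0, 255,45,-95,0,0,0,0, 255,70,-145,0,0,0,0, 255,95,-195,0,0,0,0, 255,120,-245,0,0,0,0, 255,142,-290,0,0,0,0, 255,157,-318,10,0,0,0, 255,157,-318,30,0,0,0, 255,157,-318,40,0,0,0, 255,157,-318,40,0,0,0]'; python3 -m creep '[255,0,0,0,0,0,0, 255,0,0,0,0,0,0]'
```

```text
clock: 24.15
tool_pos: [628.7, 169.0, 245.2]
ee_rot: [179.9, 0.3, -0.0]
contact_force: [-0.5, 0.5, -0.5]
opening: 12.0
clock: 24.4
tool_pos: [628.9, 168.4, 245.9]
ee_rot: [179.9, 0.3, -0.1]
contact_force: [0.1, -0.0, -0.8]
opening: 11.2
```

Run:
```python
from bench import *; from h import *
t=env.read_state()["tool_pos"]; print(t,env.read_state()["ee_rot"]); c=camera_params("wrist"); im=capture("wrist"); cv2.imwrite("pics/w12.png",im[...,::-1])
i=im.astype(int); m=((i.min(2)>165)&(np.ptp(i,axis=2)<40)).astype(np.uint8)
n,l,s,ce=cv2.connectedComponentsWithStats(m)
for k in range(1,n):
    if s[k,4]>150: print(s[k],ce[k].round(1))
z=t[2]-34.3+9
for off in ((0,0),(-2,-1)): print([proj([t[0]+off[0]+27*a,t[1]+off[1]+27*b,z],c).round(1) for a,b in((1,0),(0,1),(0,-1))])
hsv=cv2.cvtColor(im,cv2.COLOR_RGB2HSV); a=((hsv[...,0]>5)&(hsv[...,0]<22)&(hsv[...,1]>130)).astype(np.uint8)
n,l,s,ce=cv2.connectedComponentsWithStats(a)
for k in range(1,n):
    if s[k,4]>150: print("amber",s[k])
print("foot edges exp at (629,169):",[proj([629+25*a,169+25*b,121],c).round(1) for a,b in((1,0),(0,1),(0,-1))])
```

```text
[628.88360462 168.44744243 245.87558107] [ 1.79894372e+02  2.89246001e-01 -7.99376206e-02]
[245 145  26  36 727] [257.6 161.9]
[272 144   7  37 159] [275.4 161.5]
[485 166 101 100 856] [518.7 196.1]
[ 208  186  139   56 1405] [265.6 204.6]
[ 383  194  105   15 1324] [435.4 200.7]
[ 567  202   73  106 5036] [610.6 260.3]
[ 249  247  140   90 5285] [310.8 278.3]
[array([316.9, 242.5]), array([245.4, 310.8]), array([389. , 310.5])]
[array([319.7, 247.8]), array([248.3, 315.6]), array([391.4, 315.3])]
amber [ 492  174  134  132 9008]
amber [ 272  193   87   68 3029]
foot edges exp at (629,169): [array([317. , 191.7]), array([275.2, 233.2]), array([359.2, 233. ])]
```

```bash
python3 -m creep '[255,1.8,-1.4,0,0,0.005,0, 255,1.8,-1.4,8,0,0.005,0, 255,1.8,-1.4,16,0,0.005,0, 255,1.8,-1.4,22,0,0.005,0, 255,1.8,-1.4,26,0,0.005,0, 255,1.8,-1.4,29,0,0.005,0, 255,1.8,-1.4,31,0,0.005,0, 255,1.8,-1.4,31,0,0.005,0, 255,1.8,-1.4,31,0,0.005,0]'
```

```text
clock: 25.58
tool_pos: [630.9, 170.0, 215.4]
ee_rot: [179.9, -0.1, -0.1]
contact_force: [0.1, 0.1, 2.7]
opening: 12.0
```

```bash
python3 -m creep '[220,0,0,0,0,0,0, 165,0,0,0,0,0,0, 165,0,0,0,0,0,0, 165,0,0,0,0,0,0, 165,0,0,-30,0,0,0, 165,0,0,-60,0,0,0, 0,0,0,-100,0,0,0, 0,0,0,-100,0,0,0]'
python3 - <<'E'
from bench import *; from h import *
t=env.read_state()["tool_pos"]; print(t,env.read_state()["ee_rot"]); c=camera_params("wrist"); im=capture("wrist"); cv2.imwrite("pics/w13.png",im[...,::-1])
i=im.astype(int); m=((i.min(2)>165)&(np.ptp(i,axis=2)<40)).astype(np.uint8)
n,l,s,ce=cv2.connectedComponentsWithStats(m)
for k in range(1,n):
    if s[k,4]>300: print(s[k],ce[k].round(1))
for p,r,z in(((629,169.2),27,190),((632.8,29),36,205)): 
    q=np.array([proj([p[0]+r*np.cos(a),p[1]+r*np.sin(a),z],c) for a in np.linspace(0,6.28,90)]); print("exp",q.min(0),np.ptp(q,axis=0))
E
```

```text
clock: 26.58
tool_pos: [632.5, 170.6, 319.3]
ee_rot: [-180.0, -0.4, -0.1]
contact_force: [-0.0, 0.2, -0.1]
opening: 65.5
[632.54151487 170.61527615 319.27307362] [-1.79994341e+02 -4.38982230e-01 -6.88146868e-02]
[454 161  78  82 499] [479.6 184.2]
[ 277  176   88  103 5200] [317.9 233.7]
[ 501  179  120   97 8147] [561.2 226.6]
exp [276.54512298 195.62765428] [88.76395958 84.87921148]
exp [500.88617209 178.69775307] [120.82710748 118.2305729 ]
```

The small lid's outline matches a flat, centred lid: columns 277–365 against 276.5–365.3 expected. Next is the stopper.

```bash
python3 -m creep '[0,-26,52,0,0,-0.0077,0, 0,-52,105,0,0,-0.0077,0, 0,-78,158,0,0,-0.0077,0, 0,-104,210,0,0,-0.0077,0, 0,-130,263,20,0,-0.0077,0, 0,-156,316,50,0,-0.0077,0, 0,-182,369,90,0,-0.0077,0, 0,-208,420,130,0,-0.0077,0, 0,-224,452,170,0,-0.0077,0, 0,-224,452,185,0,-0.0077,0]'; python3 -m creep '[0,0,0,0,0,0,0, 0,0,0,0,0,0,0]'
python3 - <<'E'
from bench import *; from h import *
t=env.read_state()["tool_pos"]; print(t,env.read_state()["ee_rot"]); c=camera_params("wrist"); im=capture("wrist"); cv2.imwrite("pics/w14.png",im[...,::-1])
m=(im.max(2)<60).astype(np.uint8)
n,l,s,ce=cv2.connectedComponentsWithStats(m)
for k in range(1,n):
    if s[k,4]>300: print(s[k],ce[k].round(1))
def top(q,r=18,z=44):
    return np.array([proj([q[0]+r*np.cos(a),q[1]+r*np.sin(a),z],c) for a in np.linspace(0,6.28,90)])
q=top((409,-282)); print("exp top",q.min(0),q.max(0)); q=top((409,-282),11.5,0); print("exp bottom",q.min(0),q.max(0))
E
```

```text
clock: 27.88
tool_pos: [404.7, -282.4, 128.4]
ee_rot: [-179.9, 0.4, -0.3]
contact_force: [0.5, 0.6, 1.1]
opening: 85.3
clock: 28.12
tool_pos: [404.5, -281.9, 128.3]
ee_rot: [-179.9, 0.5, -0.3]
contact_force: [1.0, 0.3, -0.1]
opening: 85.9
[ 404.54738672 -281.94951098  128.29259154] [-179.86142746    0.46969771   -0.25060721]
[ 292  210   69   74 3981] [326.2 246.7]
[    0   311   640   169 47602] [319.5 428.1]
exp top [282.77579835 213.1774971 ] [354.48377331 280.96112886]
exp bottom [299.92344658 205.16700002] [338.30690366 242.08270048]
```

```bash
python3 -m creep '[0,4.2,3.3,0,-0.0024,0.008,-0.0044, 0,4.2,3.3,30,-0.0024,0.008,-0.0044, 0,4.2,3.3,60,-0.0024,0.008,-0.0044, 0,4.2,3.3,80,-0.0024,0.008,-0.0044, 0,4.2,3.3,82,-0.0024,0.008,-0.0044, 0,4.2,3.3,82,-0.0024,0.008,-0.0044, 100,4.2,3.3,82,-0.0024,0.008,-0.0044, 200,4.2,3.3,82,-0.0024,0.008,-0.0044, 255,4.2,3.3,82,-0.0024,0.008,-0.0044, 255,4.2,3.3,82,-0.0024,0.008,-0.0044]'; python3 -m creep '[255,0,0,0,0,0,0, 255,0,0,0,0,0,0, 255,0,0,0,0,0,0]'
```

```text
clock: 29.42
tool_pos: [409.1, -285.5, 47.6]
ee_rot: [179.9, -0.1, 0.0]
contact_force: [-1.1, 0.3, 8.4]
opening: 34.0
clock: 29.8
tool_pos: [409.2, -285.6, 47.7]
ee_rot: [179.9, -0.1, 0.0]
contact_force: [-0.6, 0.1, 2.1]
opening: 33.8
```

```bash
python3 -m creep '[255,0,0,-30,0,0,0, 255,0,0,-80,0,0,0, 255,0,0,-125,0,0,0, 255,20,-15,-135,0,0,0, 255,60,-46,-135,0,0,0, 255,105,-80,-135,0,0,0, 255,150,-115,-135,0,0,0, 255,190,-146,-135,0,0,0, 255,220,-169,-135,0,0,0, 255,228,-176,-135,0,0,0]'; python3 -m creep '[255,0,0,0,0,0,0, 255,0,0,0,0,0,0]'; python3 -c "
from bench import *
print(env.read_state()['tool_pos'],env.read_state()['ee_rot'])"
```

```text
clock: 31.05
tool_pos: [638.0, -107.7, 182.4]
ee_rot: [179.9, -0.1, 0.2]
contact_force: [0.6, -0.3, -0.2]
opening: 33.8
clock: 31.3
tool_pos: [636.9, -108.4, 182.0]
ee_rot: [179.9, -0.0, 0.1]
contact_force: [-0.9, -1.1, 0.3]
opening: 33.8
[ 636.8710837  -108.37167901  182.00326439] [ 1.79917247e+02 -3.54862181e-02  1.13552729e-01]
```

```bash
python3 -m creep '[255,1,1.4,0,0,0,0, 255,1,1.4,10,0,0,0, 255,1,1.4,15,0,0,0, 255,1,1.4,15,0,0,0, 255,1,1.4,15,0,0,0]'
python3 - <<'E'
from bench import *; from h import *
print(env.read_state()["tool_pos"],env.read_state()["ee_rot"])
S,D=camera_params("scene"),camera_params("side"); o=[]
for n,c in(("scene",S),("side",D)):
    im=capture(n)[...,::-1]; x,y=proj([636.2,-111,125],c).astype(int); print(n,x-35,y-40)
    o.append(cv2.resize(im[y-40:y+35,x-35:x+35],None,fx=5,fy=5,interpolation=cv2.INTER_CUBIC))
cv2.imwrite("pics/ss15.png",np.hstack(o))
E
```

```text
clock: 31.92
tool_pos: [637.9, -109.8, 167.0]
ee_rot: [179.9, -0.0, 0.1]
contact_force: [-0.3, -0.1, -0.2]
opening: 33.8
[ 637.94656814 -109.77445198  166.97826088] [ 1.79917433e+02 -3.57967256e-02  1.17883715e-01]
scene 204 205
side 371 206
```

View pics/ss15.png

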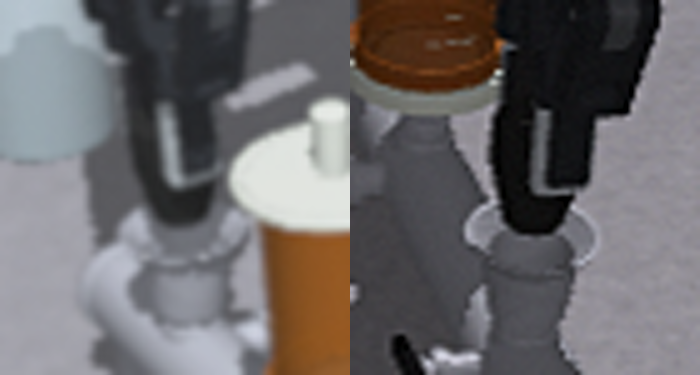

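Both views put the tip over the mouth, but about 2 mm too far in +x. I'll correct that and insert slowly.

```bash
python3 -m creep '[255,-1.8,0,3,0,0,0, 255,-1.8,0,7,0,0,0, 255,-1.8,0,11,0,0,0, 255,-1.8,0,15,0,0,0, 255,-1.8,0,19,0,0,0, 255,-1.8,0,23,0,0,0, 255,-1.8,0,26,0,0,0, 255,-1.8,0,29,0,0,0, 255,-1.8,0,29,0,0,0]'
```

```text
clock: 33.15
tool_pos: [637.2, -110.0, 138.5]
ee_rot: [179.9, -0.2, 0.1]
contact_force: [3.2, -0.6, -1.0]
opening: 33.7
```

```bash
python3 -m creep '[255,0,0,2,0,0,0, 255,0,0,4,0,0,0, 255,0,0,5,0,0,0, 255,0,0,6,0,0,0, 255,0,0,7,0,0,0, 255,0,0,8,0,0,0, 255,0,0,8,0,0,0]'
```

```text
clock: 34.02
tool_pos: [638.5, -110.2, 134.2]
ee_rot: [179.9, -0.4, 0.1]
contact_force: [-4.5, 0.8, 26.1]
opening: 33.6
```

```bash
python3 -m creep '[255,0,0,5,0,-0.006,0, 255,0,0,5,0,-0.006,0, 255,0,0,5,0,-0.006,0]'; python3 -m creep '[150,0,0,-1,0,0,0, 0,0,0,-1,0,0,0, 0,0,0,-1,0,0,0, 0,0,0,-1,0,0,0, 0,0,0,-30,0,0,0, 0,0,0,-70,0,0,0, 0,0,0,-130,0,0,0, 0,0,0,-180,0,0,0, 0,0,0,-180,0,0,0]'
```

```text
clock: 34.4
tool_pos: [638.7, -110.2, 134.1]
ee_rot: [179.8, -0.1, 0.1]
contact_force: [-10.8, 1.9, 38.7]
opening: 33.6
clock: 35.52
tool_pos: [640.5, -110.1, 318.8]
ee_rot: [179.8, -0.5, 0.1]
contact_force: [0.5, -0.7, -0.6]
opening: 85.5
```

Run:
```python
from bench import *; from h import *
print(env.read_state()["tool_pos"],env.read_state()["ee_rot"])
c=camera_params("wrist"); im=capture("wrist")[...,::-1]; sc=capture("scene")[...,::-1]; sd=capture("side")[...,::-1]
cv2.imwrite("pics/w16.png",im);cv2.imwrite("pics/sc16.png",sc);cv2.imwrite("pics/sd16.png",sd)
r=lambda a:cv2.resize(a,(400,300),interpolation=cv2.INTER_AREA)
cv2.imwrite("pics/f16.png",np.vstack([np.hstack([r(im),r(sc)]),np.hstack([cv2.resize(sc[190:340,200:400],(400,300)),cv2.resize(sd[150:300,320:520],(400,300))])]))
S,D=camera_params("scene"),camera_params("side")
for n,i,cc in(("w",im,c),("s",sc,S),("d",sd,D)):
    k,l,s,ce=cv2.connectedComponentsWithStats((i.max(2)<60).astype(np.uint8)); e=proj([636.2,-110.8,131],cc)
    for j in range(1,k):
        if s[j,4]>60 and np.abs(ce[j]-e).max()<40: print(n,s[j],ce[j].round(1),"exp top centre",e.round(1))
    q=np.array([proj([636.2+18*np.cos(a),-110.8+18*np.sin(a),131],cc) for a in np.linspace(0,6.28,60)]); print("  top exp",q.min(0).round(1),q.max(0).round(1))
```

```text
[ 640.52592264 -110.06409132  318.82186889] [ 1.79759355e+02 -5.28614380e-01  1.25615652e-01]
w [ 296  190   47   49 1819] [319.4 214.2] exp top centre [318.8 217.5]
w [294 238  25   8  91] [301.8 242.1] exp top centre [318.8 217.5]
  top exp [294.5 193.5] [343.1 240.8]
s [232 239  16  17 234] [239.6 247.1] exp top centre [239.1 243.1]
  top exp [230.1 238.6] [248.2 247.6]
d [398 240  20  20 347] [407.5 249.5] exp top centre [407.  243.9]
d [379 273   8  14  64] [382.4 279.1] exp top centre [407.  243.9]
  top exp [397.2 238.6] [416.8 249.4]
```

View pics/f16.png

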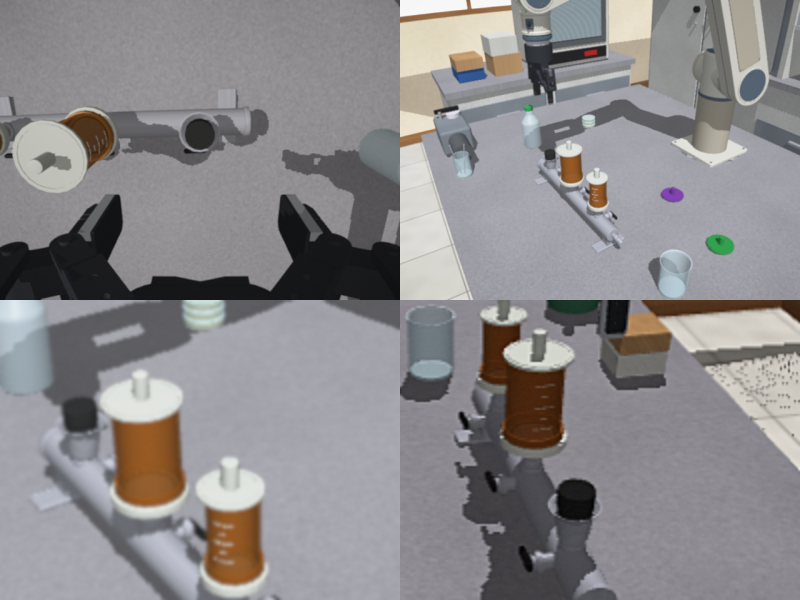

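Everything is in place. The stopper stands upright in the port, its top within about 3 px of the expected seated height in all three views. Both lids lie flat, the bottle and beaker stand where they were, and the robot is clear.

```bash
python3 -c "
from bench import *
print(job.hand_in(), env.read_state()['clock'])"
```

```text
the job is handed in; nothing more can be done
the job is handed in; nothing more can be done
```

I set up the manifold in the order asked and handed the job in. The arm's work ended at about 36 s of the 112 s allowed. Both amber funnels went onto their own bases, each got its own white lid, and the stopper was pressed into the open port.

**Funnels:** after release, the wrist camera put the large rim at (632.6, 29.0) against its base at (632.8, 29). The small rim was at (629.1, 169.0) against (629, 169). Both agree within about 1 mm.

**Lids:** both touched down at the height predicted for lying flat on the rim, within 0.1 mm. Pictures taken after release show them flat and centred.

**Stopper:** it wedged at a tool height of 134.1 mm against a predicted 134, under a 39 N push. Its top appears within about 3 px of the seated position in all three views.

**Left alone:** the last picture shows the bottle, the beaker and the green and purple lids still standing apart from the work. I never touched them, but I did not measure their positions again.

**Disagreements:** the side camera read up to about 7 mm lower in y than the other two for some points, so I relied on the wrist camera. Its own heights came out about 2 mm low. The stopper hung about 2 mm too far in +x over the port, and I corrected that before inserting it. I viewed 17 pictures, three over the budget of 14.

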